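# Sift the nuts out of the fork caps with a sorting basket

## Robot

A 6-joint arm with a two-finger parallel gripper is mounted at the origin on the work surface. World frame = base frame: x ahead of the robot, y to its left, z up, the work surface at z = 0. Lengths are in m, angles in degrees, forces in N, time in s.
With the tool pointing down it reaches from about 0.35 to 0.875 m from the base axis. Payload 4.2 kg.
Tool frame: the origin (TCP) lies on the front face of the gripper's body, between the roots of the fingers; the fingertips stand finger_overhang ahead of it and the grasp point (between the pads) lies 51 mm ahead of it (finger_overhang is the distance from the TCP to the fingertips, in m); z points along the fingers, y is the line along which they close (so a half turn about z gives the same grasp; the last joint's range is limited). The gripper opens to 87 mm and grips with 3 to 60 N. Pads are 19 mm wide; open, the fingers measure 117 mm over their backs; the gripper's body (75 mm by 190 mm) begins 51 mm behind the grasp point.
Start: joints at [86.837, 22.042, 0.453, 0, -68.411, -14.817], TCP at [0.193, 0.594, 0.292] pointing down, gripper open.
Joint ranges: [-179.83, 179.83], [-69.29, 118.12], [-61.27, 80.66], [-181.25, 117.63], [-171.15, -9.14], [-177.46, 177.46]. Speed limits (degrees/s): [159.86, 159.86, 180, 180, 180, 180].

## Interface

Orientations are given as a 3x3 rotation matrix whose columns are the frame's x, y, z axes.
In Python, from station import sense, capture, camera_model, finish_job, finger_overhang gives the robot as it stands. The module is installed in compiled form; this text tells all that it offers.
- The arm moves only by the tool jog_arm, never from a script. Its argument "rows" is a list that holds one entry, the list of rows, each a list of 4 numbers: the shift along the tool's x, y, z in m, then the turn about the tool's z in rad. A call has 1 to 20 rows; each row shifts and turns the commanded pose from where the row before left it, along the tool's axes as they then stand; what a row does not reach is not made up. A row lasts 1/8 s, in which the tool goes at most 62.5 mm and 10.7 degrees, less where a joint would pass 70% of its speed; a pose out of reach is approached as far as the arm can. A call is refused whole if a number of a shift passes 0.0625 or a number of a turn 0.188, either way. A call with a gripper value outside its range is refused whole. "claw" is the opening, from 0 (shut) to 1 (fully open), set as the call begins (left out, the last holds). The fingers move at their own pace and stop on an object; the grip force is fixed at half the most. Time passes only in rows, so rows that do not move let the fingers close. It gives the time, the measured TCP pose, the force, the opening and the grip force at its end, in the units of the state.
- sense(): the state, without advancing time (a new reading comes with each control period).
- capture(name): name is "scene" or "top" or "wrist"; returns the picture (420x560x3 uint8, red, green, blue); there is no depth.
- camera_model(name): a dict with "fovy" (degrees; the focal length in pixels is half the picture's height over the tangent of half this angle, whatever the lens; pixels are square), "cx", "cy" (the principal point, pixels), "eye" and "rotation" of the camera in the world. Camera axes: x right, y down, z forward; pixel columns grow to the right and rows downward; lengths in m; the calibration is good to about 2 mm. A picture is of the moment at which its call begins: read the wrist's pose just before it. camera_model takes no time and is no camera call; for the wrist camera it gives the pose at the moment of the call.
- finish_job(): hands the job in; it is judged then, once.
The state is a dict: "time_s": time; "joints": joint angles; "joint_velocities": joint speeds; "effort": joint torques, N m; "tcp_pos": TCP position; "ee_rot": TCP orientation; "wrist_force": force on the tool from outside, world axes, zero at the start; "moment": the same for the moment, N m; "gripper_width": opening from 0.0 (shut) to 1.0 (fully open); "gripper_force": force on a finger pad.
Only numpy, scipy, OpenCV 4.12 (cv2) and the standard library are available. Lean on these libraries where they do the work, as an engineer would, in place of code of your own. Each camera call takes 0.05 s, during which the arm holds its last target. There are 200 camera calls.

## Task

Lift the sorting basket by its overhead carrying handle and shake it over the pan until all four nuts have dropped through into the pan. Stand the basket on the bench, take it again by its sloping end handle, tip the three fork caps over its lip into the stock bin, and leave the empty basket standing on the bench with the nuts still in the pan. Do not disturb the spray can, jug or ratchet.

Things in the scene. Friction and masses are not known exactly. Their poses are not given: they have to be found in the camera images.
- basket: Loose sheet-steel sorting basket, 0.3-0.5 kg, 193 long (x), 138 wide (y), feet 24 high, 3 mm walls to z = 70 mm. Origin: centre, level with the feet's undersides; z up, +x to the open pouring end, end wall at x = -90. Floor top z = 30: bars along x, 8 mm wide, at y = -32, 0, 32, with 24 mm slots. Starts in the pan, feet on its floor, x within 4 degrees of the pan's x (lip away from the robot).
- carry_handle: Overhead carrying handle, rigid on the basket: black grip bar 90 mm long (along y), 14 mm thick (x), 22 mm high (z), on a wire arch rising from the two side walls. Origin: centre of the grip, in the basket's frame at x = -5, y = 0, z = 145 mm; axes as the basket's.
- end_handle: Rigid on the top of the end wall: black grip plate 70 mm wide (y), 12 mm thick (its x), 44 mm high (its z) on two straps that leave about 15 mm free between plate and wall top; leans outwards 35 degrees from vertical. Origin: plate centre, in the basket's frame x = -111, y = 0, z = 99 mm; its z points up and out along the plate, its x through it towards the pouring end.
- lip (a point): Middle of the edge of the basket's pouring lip, in the basket's frame at x = 104, y = 0, z = 46 mm. From x = 60 mm on, the floor is a plain sheet (no slots) sloping up at 20 degrees to this edge, 132 mm wide between the side walls. Metal on metal starts to slide at about 20 degrees, so tip the basket nose-down about 60 degrees for the caps to run out over it.
- pan: Open rectangular dark steel pan fixed on the bench, outside 280 mm (x) by 220 mm (y), walls 50 mm high and 4 mm thick, floor 4 mm thick. Origin: centre of its underside; x roughly (within 30 degrees) away from the robot. It may stand on the left or the right of the bench.
- bin: Plastic stock bin fixed on the bench, on the other side from the pan: outside 230 mm (x) by 150 mm (y), walls 3 mm thick and 80 mm high, floor 4 mm; at the -x end the front is cut down to 42 mm and the first 50 mm of the long sides slope down to it. Origin: centre of its underside; x roughly away from the robot.
- cap0: Aluminium fork cap, 65 g or so: a disc 60 mm across and 14 mm high with a 32 mm hexagon on top, 30 mm high in all; too large for the slots. Origin: centre of the disc's underside. Starts in the basket.
- cap1: Aluminium fork cap, 65 g or so: a disc 60 mm across and 14 mm high with a 32 mm hexagon on top, 30 mm high in all; too large for the slots. Origin: centre of the disc's underside. Starts in the basket.
- cap2: Aluminium fork cap, 65 g or so: a disc 60 mm across and 14 mm high with a 32 mm hexagon on top, 30 mm high in all; too large for the slots. Origin: centre of the disc's underside. Starts in the basket.
- nut0: Steel hexagon nut, 18 mm across flats, 21 mm across corners, 10 mm high, 16 g. Origin: centre of its underside. Starts in the basket, lying on one of the floor bars; it drops through a slot once shaken off the bar.
- nut1: Steel hexagon nut, 18 mm across flats, 21 mm across corners, 10 mm high, 16 g. Origin: centre of its underside. Starts in the basket, lying on one of the floor bars; it drops through a slot once shaken off the bar.
- nut2: Steel hexagon nut, 18 mm across flats, 21 mm across corners, 10 mm high, 16 g. Origin: centre of its underside. Starts in the basket, lying on one of the floor bars; it drops through a slot once shaken off the bar.
- nut3: Steel hexagon nut, 18 mm across flats, 21 mm across corners, 10 mm high, 16 g. Origin: centre of its underside. Starts in the basket, lying on one of the floor bars; it drops through a slot once shaken off the bar.
- spray_can: Bystander: upright spray can 54 mm across, 180 mm high. Origin: centre of its underside.
- jug: Bystander: whitish plastic measuring jug 80 mm across, 110 mm high, its handle reaching 77 mm out along its x. Origin: centre of its underside.
- ratchet: Bystander: ratchet lying on the bench, 245 mm long along its x, 27 mm high at most. Origin: on its axis at bench height, 100 mm from the handle's end.

How it is judged:
By the outcome, as a careful person would: the job done as asked, in the order asked, and still so for the second after the job is handed in, with the robot touching nothing.
It also fails if it takes over 64 s, if anything falls off the work surface, if the arm or the gripper's body presses on something with over 40 N, if the wrist force passes 120 N, or if a joint passes its speed limit or range.

## Working session

There is one attempt and no reset: what is moved stays moved. The work goes in short steps, Python scripts to look and compute and a tool call to move; the robot and the scene stay as the last step left them, time stands still between calls to the robot, and variables do not carry over. Pictures are saved under pics/ and viewed, at most 11 in all, crops included, and the job is handed in when it is done.

Besides the shell and the picture viewer there is one more tool, called by a JSON object that holds its "fn" and its "kwargs". jog_arm: Moves the arm, as the interface text tells. Its arguments: {"type":"object","properties":{"rows":{"type":"array"},"claw":{"type":"number"}},"required":["rows"]}

```bash
mkdir -p pics; python3 - <<'E'
from station import *
import cv2,numpy as np
print(finger_overhang)
s=sense();print(s)
for n in ("scene","top"):
    print(n,camera_model(n))
    cv2.imwrite(f"pics/{n}0.png",capture(n)[:,:,::-1])
print(camera_model("wrist"))
E
```

```text
0.0697
{'time_s': 0.0, 'joints': array([ 8.68369592e+01,  2.20912161e+01,  3.78760566e-01, -3.07629334e-02,
       -6.84126344e+01, -1.48158066e+01]), 'joint_velocities': array([-0.00690723,  0.00421416, -0.02485444, -0.08371208,  0.08449209,
        0.05109432]), 'effort': array([ 5.05862372e-04, -3.90665925e+01,  1.87402350e+01,  4.21973839e+00,
        1.09959953e-02, -1.85400768e-04]), 'tcp_pos': array([0.19275323, 0.59404377, 0.29114311]), 'ee_rot': array([[ 9.51109398e-01, -3.08853574e-01, -6.18955688e-04],
       [-3.08854185e-01, -9.51106966e-01, -2.15230624e-03],
       [ 7.60544069e-05,  2.23824574e-03, -9.99997492e-01]]), 'wrist_force': array([ 0.36308688,  0.40542801, -0.63163903]), 'moment': array([ 0.00328944, -0.0088488 , -0.0164592 ]), 'gripper_force': 0.0, 'gripper_width': 0.9968963730540332}
scene {'fovy': 50.180648508782255, 'cx': 281.01762394641275, 'cy': 207.7030540635906, 'eye': array([1.22610005, 0.04082645, 0.92225608]), 'rotation': array([[-0.1153154 ,  0.76113993, -0.63825416],
       [ 0.99331368,  0.09191922, -0.06984831],
       [ 0.00550349, -0.64204117, -0.7666504 ]])}
top {'fovy': 52.190422604092795, 'cx': 281.8390914527548, 'cy': 211.36827204544204, 'eye': array([ 0.39450532, -0.01367937,  1.23773744]), 'rotation': array([[ 0.0132678 , -0.98436103,  0.17566253],
       [-0.99952005, -0.01797461, -0.02523059],
       [ 0.02799348, -0.17524347, -0.98412707]])}
{'fovy': 60.08110506721092, 'cx': 280.70445995745604, 'cy': 208.5179325768433, 'eye': array([0.25660119, 0.57239304, 0.38321512]), 'rotation': array([[-0.30908887, -0.9214903 , -0.23520141],
       [-0.95102911,  0.30020747,  0.07361452],
       [ 0.00277415,  0.24643682, -0.96915489]])}
```

View pics/top0.png

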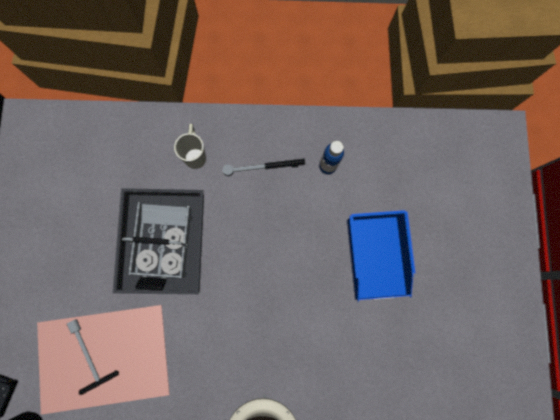

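View pics/scene0.png

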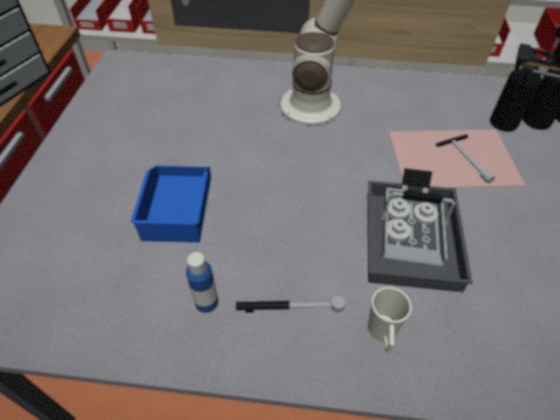

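Top view: pan at about (160,240), with the basket in it, the carry bar near (145,240), the end handle near (150,283) and the bin at about (381,255). I'll look closer at both.

```bash
python3 - <<'E'
import cv2,numpy as np
a=cv2.imread("pics/top0.png")[180:300,105:215]; b=cv2.imread("pics/scene0.png")[160:295,355:475]
f=lambda i:cv2.resize(cv2.convertScaleAbs(i,alpha=1.6,beta=15),(400,int(400*i.shape[0]/i.shape[1])),interpolation=cv2.INTER_CUBIC)
a,b=f(a),f(b);h=max(a.shape[0],b.shape[0])
p=lambda i:cv2.copyMakeBorder(i,0,h-i.shape[0],0,0,0)
cv2.imwrite("pics/crop1.png",np.hstack([p(a),p(b)]));print(a.shape,b.shape)
E
```

```text
(436, 400, 3) (450, 400, 3)
```

View pics/crop1.png

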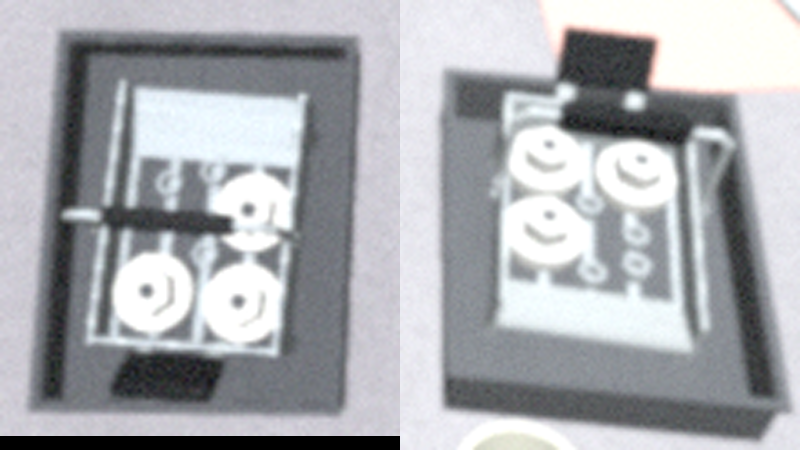

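Left crop (top view): the grip bar runs (103,217)–(233,222), the end plate is centred near (168,378), and the lip runs (133,88)–(305,95). Right crop (scene view): the bar runs (562,118)–(692,122), the plate is centred near (608,63), and the lip runs (497,322)–(692,350). Next I'll triangulate these and fit poses.

```bash
cat > h.py <<'E'
import numpy as np,cv2
from station import *
from scipy.optimize import least_squares,minimize
def K(m): 
    f=210/np.tan(np.radians(m["fovy"]/2)); return f,m["cx"],m["cy"]
def proj(m,P):
    f,cx,cy=K(m); c=(np.atleast_2d(P)-m["eye"])@m["rotation"]; return np.c_[f*c[:,0]/c[:,2]+cx,f*c[:,1]/c[:,2]+cy]
def tri(obs):
    r=least_squares(lambda X:np.concatenate([proj(m,X)[0]-p for m,p in obs]),[.5,.2,.1]); return r.x,np.abs(r.fun).max()
def pose(q,P):
    c,s=np.cos(q[3]),np.sin(q[3]); return np.atleast_2d(P)@np.array([[c,s,0],[-s,c,0],[0,0,1]])+q[:3]
E
cat > m1.py <<'E'
from h import *
T,S=camera_model("top"),camera_model("scene")
t=lambda x,y:np.array([105+x/3.636,180+y/3.636]); s=lambda x,y:np.array([355+(x-400)/3.333,160+y/3.333])
B={"gL":((-.005,.045,.145),t(103,217),s(692,122)),"gR":((-.005,-.045,.145),t(233,222),s(562,118)),
"plate":((-.111,0,.099),t(168,378),s(608,63)),"lipL":((.104,.066,.046),t(133,88),s(692,350)),"lipR":((.104,-.066,.046),t(305,95),s(497,322))}
for k,(_,a,b) in B.items(): print(k,*[np.round(v,4) for v in tri([(T,a),(S,b)])])
fit=lambda q:np.concatenate([np.r_[proj(T,pose(q,p))[0]-a,proj(S,pose(q,p))[0]-b] for p,a,b in B.values()])
r=least_squares(fit,[.45,.3,0,0],loss="soft_l1");print("basket",np.round(r.x[:3],4),np.degrees(r.x[3]),"\n",np.round(fit(r.x).reshape(-1,4),1))
P={(.14,.11,.05):(t(60,33),s(785,410)),(-.14,.11,.05):(t(28,410),s(737,93)),(.14,-.11,.05):(t(358,38),s(445,380)),(-.14,-.11,.05):(None,s(445,70))}
def fp(q): 
    q=[q[0],q[1],0,q[2]]
    return np.concatenate([proj(m,pose(q,p))[0]-o for p,ab in P.items() for m,o in zip((T,S),ab) if o is not None])
r=least_squares(fp,[.45,.3,0],loss="soft_l1");print("pan",np.round(r.x[:2],4),np.degrees(r.x[2]),np.round(fp(r.x),1))
V=[(x,y*.075,z) for y in(1,-1) for x,z in((-.115,0),(-.115,.042),(-.065,.08),(.115,.08),(.115,0))]
M=[]
for n in("top0","scene0"):
    h=cv2.cvtColor(cv2.imread(f"pics/{n}.png"),cv2.COLOR_BGR2HSV); k=cv2.inRange(h,(105,120,40),(125,255,255))
    N,l,st,_=cv2.connectedComponentsWithStats(k); M.append((l==1+np.argmax(st[1:,4])).astype(np.uint8))
def fb(q):
    e=0
    for m,k in zip((T,S),M):
        z=np.zeros_like(k);hu=cv2.convexHull((proj(m,pose([q[0],q[1],0,q[2]],V))*16).round().astype(np.int32))
        cv2.fillConvexPoly(z,hu,1,shift=4); e+=(z!=k).sum()/k.sum()
    return e
r=min((minimize(fb,[.4,-.3,a],method="Nelder-Mead",options=dict(initial_simplex=[[.4,-.3,a],[.43,-.3,a],[.4,-.27,a],[.4,-.3,a+.2]])) for a in(-.2,0,.2)),key=lambda r:r.fun)
print("bin",np.round(r.x[:2],4),np.degrees(r.x[2]),r.fun)
for n,p,z in(("can top",(336,147),.18),("jug",(190,148),.1),("rat head",(228,170),.013),("rat end",(304,162),.013)):
    f,cx,cy=K(T);d=T["rotation"]@[(p[0]-cx)/f,(p[1]-cy)/f,1];print(n,np.round(T["eye"]+d*(z-T["eye"][2])/d[2],3))
E
python3 m1.py
```

```text
gL [0.5091 0.3329 0.1535] 0.6551
gR [0.508  0.2461 0.1446] 0.9013
plate [0.4003 0.2976 0.0942] 0.8667
lipL [0.6212 0.3516 0.0428] 0.3042
lipR [0.6171 0.2172 0.0477] 0.0023
basket [ 0.5141  0.2901 -0.0008] -2.8513503004632326 
 [[-0.4 -0.6 -0.5  3.5]
 [-0.6  0.4 -1.2 -0.2]
 [-0.4 -1.3 -1.2 -0.3]
 [-0.3 -0.2 -0.3 -0.5]
 [-0.5  1.   0.5 -0.2]]
pan [0.5221 0.2962] -0.25158046318606475 [ 0.7 -0.2 -0.6 -1.7  0.9 -2.7 -2.   1.4 -2.7  0.2  2.4 -3.1  1.5  0.7]
bin [ 0.489  -0.3234] 5.4395497972849975 0.0822264733238835
can top [ 0.755 -0.179  0.18 ]
jug [0.77  0.212 0.1  ]
rat head [0.734 0.115 0.013]
rat end [ 0.763 -0.109  0.013]
```

```bash
cat >> h.py <<'E'
def plan(pos,ydir=None,n=10,grasp=False):
    """rows to bring TCP (or grasp point) to world pos with tool y at world yaw ydir (mod 180)"""
    s=sense(); R=s["ee_rot"]; d=np.array(pos)+(np.array([0,0,.051]) if grasp else 0)-s["tcp_pos"]
    a=np.arctan2(R[1,0],R[0,0]); y0=np.arctan2(R[1,1],R[0,1])
    w=0 if ydir is None else (np.radians(ydir)-y0+np.pi/2)%np.pi-np.pi/2
    rows=[]
    for i in range(n):
        b=a+w*i/n; c,q=np.cos(b),np.sin(b); e=d/n
        rows.append([round(float(v),4) for v in (c*e[0]+q*e[1], q*e[0]-c*e[1], -e[2], -w/n)])
    print("tcp",s["tcp_pos"].round(4),"turn",np.degrees(w).round(1),"t",round(s["time_s"],2)); print(rows)
E
python3 -c "
from h import *
plan((.509,.290,.28),-2.85,10)"
```

```text
tcp [0.1928 0.5941 0.2913] turn -74.9 t 0.1
[[0.0395, 0.0192, 0.0011, 0.1307], [0.0416, 0.0139, 0.0011, 0.1307], [0.0431, 0.0083, 0.0011, 0.1307], [0.0438, 0.0026, 0.0011, 0.1307], [0.0438, -0.0031, 0.0011, 0.1307], [0.043, -0.0088, 0.0011, 0.1307], [0.0415, -0.0143, 0.0011, 0.1307], [0.0393, -0.0196, 0.0011, 0.1307], [0.0364, -0.0245, 0.0011, 0.1307], [0.0329, -0.0291, 0.0011, 0.1307]]
```

{"fn": "jog_arm", "kwargs": {"rows": [[[0.0395,0.0192,0.001,0.131],[0.0416,0.0139,0.001,0.131],[0.0431,0.0083,0.001,0.131],[0.0438,0.0026,0.001,0.131],[0.0438,-0.0031,0.001,0.131],[0.043,-0.0088,0.001,0.131],[0.0415,-0.0143,0.001,0.131],[0.0393,-0.0196,0.001,0.131],[0.0364,-0.0245,0.001,0.131],[0.0329,-0.0291,0.001,0.131],[0,0,0,0],[0,0,0,0]]], "claw": 1}}

```text
time_s: 1.6
tcp_pos: [0.5086, 0.2897, 0.2818]
ee_rot: [[-0.053, -0.999, -0.001], [-0.999, 0.053, -0.0], [0.0, 0.001, -1.0]]
wrist_force: [0.5, 0.5, 0.2]
gripper_width: 1.002
gripper_force: 0.0
```

```bash
python3 -c "
from h import *
m=camera_model('wrist')
cv2.imwrite('pics/w1.png',capture('wrist')[:,:,::-1])
print(sense()['joints'].round(1),proj(m,[[.507,.335,.149],[.511,.245,.149]]))
plan((.509,.290,.149),-2.85,4,True)"
```

```text
[ 45.6  18.6  -6.2  -0.  -65.2 -48.5] [[286.55977906 289.40610833]
 [272.91197991 156.22429176]]
tcp [0.5083 0.2901 0.282 ] turn 0.1 t 1.65
[[0.0, -0.0002, 0.0205, -0.0005], [0.0, -0.0002, 0.0205, -0.0005], [0.0, -0.0002, 0.0205, -0.0005], [0.0, -0.0002, 0.0205, -0.0005]]
```

View pics/w1.png

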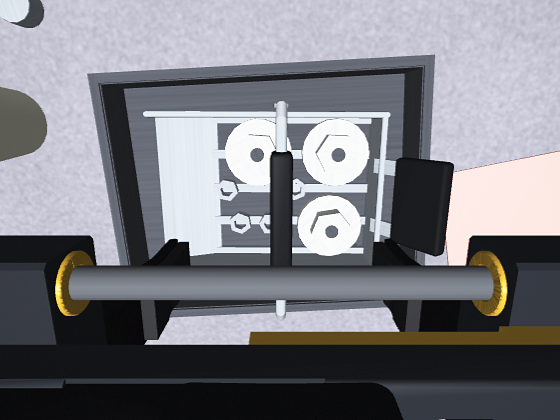

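The wrist view shows the bar at column 282, rows 152 to ~265, where the predicted centre was (280,223). It is centred between the fingers, and the four nuts are visible. Descending to grasp.

{"fn": "jog_arm", "kwargs": {"rows": [[[0,0,0.025,0],[0,0,0.025,0],[0,0,0.02,0],[0,0,0.012,0],[0,0,0,0]]]}}

```text
time_s: 2.28
tcp_pos: [0.5082, 0.2901, 0.1997]
ee_rot: [[-0.052, -0.999, -0.001], [-0.999, 0.052, -0.001], [0.001, 0.001, -1.0]]
wrist_force: [0.7, 0.6, 0.5]
gripper_width: 1.003
gripper_force: 0.0
```

{"fn": "jog_arm", "kwargs": {"rows": [[[0,0,0,0],[0,0,0,0],[0,0,0,0],[0,0,0,0],[0,0,0,0],[0,0,0,0]]], "claw": 0}}

```text
time_s: 3.02
tcp_pos: [0.5089, 0.2897, 0.2003]
ee_rot: [[-0.053, -0.999, 0.0], [-0.999, 0.053, -0.0], [0.0, -0.0, -1.0]]
wrist_force: [0.6, -0.0, -0.4]
gripper_width: 0.402
gripper_force: 0.0
```

{"fn": "jog_arm", "kwargs": {"rows": [[[0,0,0,0],[0,0,0,0],[0,0,0,0],[0,0,0,0],[0,0,0,0],[0,0,-0.01,0],[-0.003,-0.004,-0.015,0],[-0.003,-0.004,-0.01,0],[0,0,0,0]]], "claw": 0}}

```text
time_s: 4.15
tcp_pos: [0.5176, 0.2957, 0.2356]
ee_rot: [[-0.053, -0.999, 0.001], [-0.999, 0.053, 0.001], [-0.001, -0.001, -1.0]]
wrist_force: [0.3, -0.1, -7.0]
gripper_width: 0.154
gripper_force: 30.0
```

{"fn": "jog_arm", "kwargs": {"rows": [[[0.018,0,0,0],[-0.036,0,0,0],[0.036,0,0,0],[-0.036,0,0,0],[0.036,0,0,0],[-0.036,0,0,0],[0.036,0,0,0],[-0.036,0,0,0],[0.036,0,0,0],[-0.036,0,0,0],[0.036,0,0,0],[-0.036,0,0,0],[0.018,0,0,0],[0,0,0,0]]]}}

```text
time_s: 5.9
tcp_pos: [0.5162, 0.2932, 0.2345]
ee_rot: [[-0.054, -0.999, -0.003], [-0.999, 0.054, -0.003], [0.003, 0.003, -1.0]]
wrist_force: [-1.3, -1.5, -5.0]
gripper_width: 0.161
gripper_force: 30.0
```

```bash
python3 -c "
from h import *
a=capture('wrist')[:,:,::-1];t=capture('top')[180:300,100:220,::-1]
a=a[40:300,70:470];t=cv2.resize(cv2.convertScaleAbs(t,alpha=1.5),(260,260),interpolation=2)
cv2.imwrite('pics/w2.png',np.hstack([a,t]))
print(sense()['tcp_pos'],sense()['wrist_force'])"
```

```text
[0.51692836 0.29439243 0.23498432] [ 0.00672517 -0.36696937 -6.52978737]
```

View pics/w2.png

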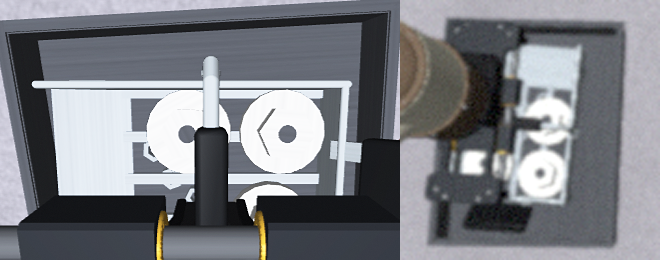

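The wrist crop shows nut shapes near (150,150) and (190,193), and it isn't clear whether they have dropped. I'll shake harder, with x motion and twist too.

{"fn": "jog_arm", "kwargs": {"rows": [[[0.022,0.012,0,0],[-0.044,-0.024,0,0],[0.044,0.024,0,0],[-0.044,-0.024,0,0],[0.044,0,0,0],[-0.044,0.024,0,0],[0.044,-0.024,0,0],[-0.044,0.024,0,0],[0.044,-0.024,0,0],[-0.044,0.024,0,0],[0.022,-0.012,-0.015,0.06],[0.0,0,0.015,-0.12],[0,0,-0.015,0.12],[0,0,0.015,-0.12],[0,0,-0.015,0.12],[0,0,0.015,-0.12],[0,0,0,0.06],[0,0,-0.02,0],[0,0,-0.02,0],[0,0,0,0]]]}}

```text
time_s: 8.5
tcp_pos: [0.518, 0.2958, 0.2771]
ee_rot: [[-0.053, -0.999, 0.004], [-0.999, 0.053, 0.003], [-0.003, -0.004, -1.0]]
wrist_force: [-0.6, 0.8, -5.9]
gripper_width: 0.161
gripper_force: 30.0
```

```bash
python3 -c "
from h import *
a=capture('wrist')[:,:,::-1];t=capture('scene')[150:300,350:480,::-1]
a=a[40:300,70:470];a=cv2.resize(a,(520,338));t=cv2.resize(cv2.convertScaleAbs(t,alpha=1.5),(278,338),interpolation=2)
cv2.imwrite('pics/w3.png',np.hstack([a,t]))
print(sense()['tcp_pos'],sense()['wrist_force'])"
```

```text
[0.51664297 0.29498871 0.27446753] [-0.1726101   0.87762761 -6.00772583]
```

View pics/w3.png

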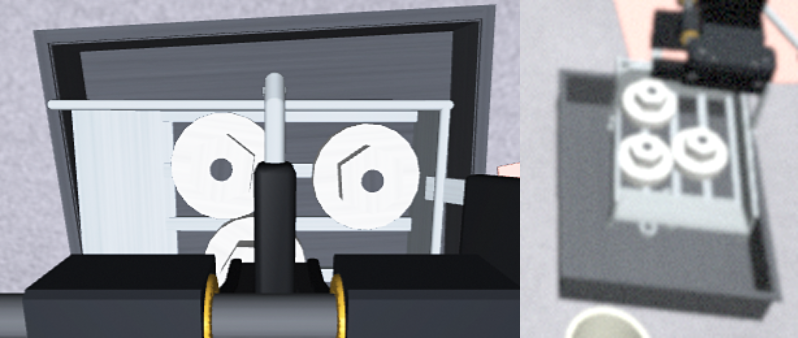

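No nuts are visible in the basket now, and one lies in the pan near (648,228). I'll raise the basket with a final shake and count the nuts in the pan.

{"fn": "jog_arm", "kwargs": {"rows": [[[0.02,0,0,0],[-0.04,0,0,0],[0.04,0,0,0],[-0.04,0,0,0],[0.02,0,0,0],[0,0,-0.04,0],[0,0,-0.05,0],[0,0,-0.05,0],[0,0,-0.04,0],[0,0,0,0]]]}}

```text
time_s: 9.85
tcp_pos: [0.5178, 0.2945, 0.4583]
ee_rot: [[-0.054, -0.999, 0.006], [-0.999, 0.054, 0.004], [-0.005, -0.006, -1.0]]
wrist_force: [0.5, 0.2, -6.9]
gripper_width: 0.159
gripper_force: 30.0
```

```bash
python3 -c "
from h import *
a=capture('wrist')[:,:,::-1][20:300,60:480];t=capture('scene')[110:300,350:480,::-1]
a=cv2.resize(a,(507,338));t=cv2.resize(cv2.convertScaleAbs(t,alpha=1.7),(290,424),interpolation=2)
a=cv2.copyMakeBorder(a,0,86,0,0,0)
cv2.imwrite('pics/w4.png',np.hstack([a,t]))
print(sense()['tcp_pos'],sense()['wrist_force'])"
```

```text
[0.5164113  0.29449527 0.4526387 ] [-0.19837844 -1.204634   -6.59814524]
```

View pics/w4.png

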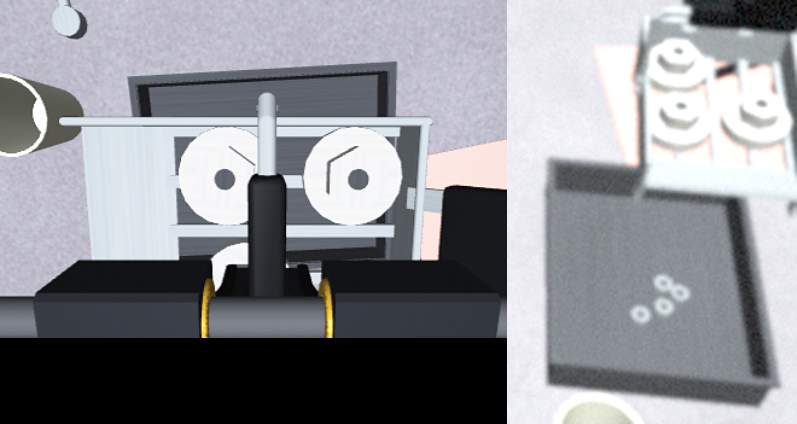

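Four nuts lie in the pan at about (641,314), (663,306), (662,284) and (680,292), and the three caps are still in the basket. Next I'll carry it to a spot in front of the bin.

```bash
python3 -c "
from h import *
plan((.254,-.3455,.36),5.4,18)"
```

```text
tcp [0.5164 0.2945 0.4526] turn 8.5 t 9.95
[[0.0363, 0.0127, 0.0051, -0.0082], [0.0362, 0.013, 0.0051, -0.0082], [0.0361, 0.0132, 0.0051, -0.0082], [0.036, 0.0135, 0.0051, -0.0082], [0.0358, 0.0138, 0.0051, -0.0082], [0.0357, 0.0141, 0.0051, -0.0082], [0.0356, 0.0144, 0.0051, -0.0082], [0.0355, 0.0147, 0.0051, -0.0082], [0.0354, 0.015, 0.0051, -0.0082], [0.0353, 0.0153, 0.0051, -0.0082], [0.0351, 0.0156, 0.0051, -0.0082], [0.035, 0.0159, 0.0051, -0.0082], [0.0349, 0.0162, 0.0051, -0.0082], [0.0347, 0.0164, 0.0051, -0.0082], [0.0346, 0.0167, 0.0051, -0.0082], [0.0345, 0.017, 0.0051, -0.0082], [0.0343, 0.0173, 0.0051, -0.0082], [0.0342, 0.0176, 0.0051, -0.0082]]
```

{"fn": "jog_arm", "kwargs": {"rows": [[[0.018,0.0063,0.003,-0.004],[0.0363,0.0129,0.005,-0.008],[0.0362,0.0131,0.005,-0.008],[0.0361,0.0133,0.005,-0.008],[0.036,0.0136,0.005,-0.008],[0.0358,0.014,0.005,-0.008],[0.0357,0.0142,0.005,-0.008],[0.0356,0.0145,0.005,-0.008],[0.0355,0.0148,0.005,-0.008],[0.0354,0.0151,0.005,-0.008],[0.0352,0.0154,0.005,-0.008],[0.0351,0.0157,0.005,-0.008],[0.035,0.016,0.005,-0.008],[0.0348,0.0163,0.005,-0.008],[0.0346,0.0166,0.005,-0.008],[0.0345,0.0169,0.005,-0.008],[0.0344,0.0172,0.005,-0.008],[0.0343,0.0174,0.005,-0.008],[0.017,0.0088,0.002,-0.004],[0,0,0,0]]]}}

```text
time_s: 12.45
tcp_pos: [0.2527, -0.3448, 0.3621]
ee_rot: [[0.088, -0.996, -0.005], [-0.996, -0.088, 0.004], [-0.005, 0.005, -1.0]]
wrist_force: [0.5, 1.4, -6.3]
gripper_width: 0.159
gripper_force: 30.0
```

```bash
python3 -c "
from h import *
plan((.254,-.3455,.20),5.4,6)
a=capture('wrist')[:,:,::-1];t=capture('scene')[100:310,90:270,::-1]
a=cv2.resize(a,(420,315));t=cv2.resize(cv2.convertScaleAbs(t,alpha=1.5),(360,420),interpolation=2)
a=cv2.copyMakeBorder(a,0,105,0,0,0)
cv2.imwrite('pics/w5.png',np.hstack([a,t]))
print(sense()['joints'].round(1))"
```

```text
tcp [ 0.2527 -0.3448  0.3621] turn 0.4 t 12.45
[[0.0001, -0.0002, 0.027, -0.001], [0.0001, -0.0002, 0.027, -0.001], [0.0001, -0.0002, 0.027, -0.001], [0.0001, -0.0002, 0.027, -0.001], [0.0001, -0.0002, 0.027, -0.001], [0.0001, -0.0002, 0.027, -0.001]]
[-31.7  -0.5 -17.8  -0.  -73.   36.9]
```

View pics/w5.png

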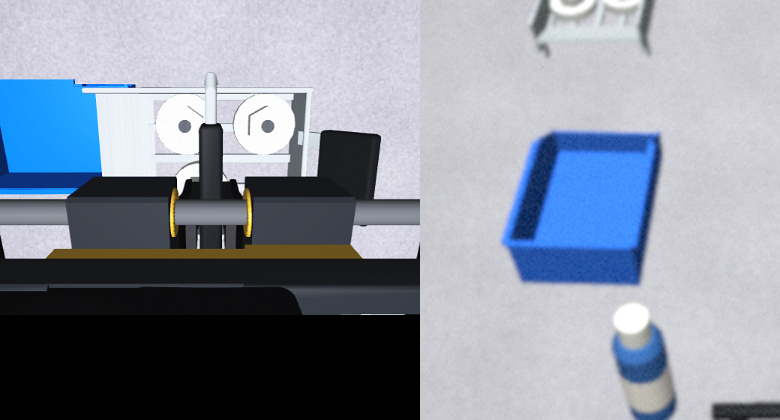

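The wrist view shows the bin straight ahead of the lip. I'll check the bin fit against the scene corners: front rim (157.5,166) and (210,167), far rim (131.5,221.5) and (200,223.5).

```bash
python3 -c "
from h import *
S=camera_model('scene');P=np.array([(-.115,-.075,.042),(-.115,.075,.042),(.115,-.075,.08),(.115,.075,.08)])
O=np.array([(157.5,166),(210,167),(131.5,221.5),(200,223.5)])
q=[.489,-.3234,0,np.radians(5.44)];print(proj(S,pose(q,P)).round(1))
r=least_squares(lambda q:(proj(S,pose([q[0],q[1],0,q[2]],P))-O).ravel(),[.489,-.323,.1]);print(r.x,np.degrees(r.x[2]),r.fun.round(1))
m=camera_model('wrist');print(proj(m,pose(q,P))*.75)
B=[.2577,-.3443,.166,np.radians(5)];print('lip, end in wrist',proj(m,pose(B,[(.104,-.066,.046),(.104,.066,.046),(-.09,-.069,.07)]))*.75)
"
```

```text
[[153.4 164.9]
 [207.4 165.9]
 [130.4 221.5]
 [193.3 222.8]]
[ 0.49039178 -0.31348833  0.09580689] 5.489330540274291 [-0.8 -0.5  0.7 -0.5  2.8  0.9 -2.8  0.1]
[[126.40965919  81.08349463]
 [134.07442168 178.49396117]
 [-55.9884492   81.39861436]
 [-30.52142258 187.92983959]]
lip, end in wrist [[ 85.10761706  88.34673089]
 [100.06255412 226.48534214]
 [320.41324078  85.2720982 ]]
```

```bash
cat > m2.py <<'E'
from h import *
V=[(x,y*.075,z) for y in(1,-1) for x,z in((-.115,0),(-.115,.042),(-.065,.08),(.115,.08),(.115,0))]
D=[]
for n in("top","scene"):
    m=camera_model(n);i=capture(n);b=i.astype(int)
    k=((b[:,:,2]-b[:,:,0]>18)&(b[:,:,2]>1.35*b[:,:,0])).astype(np.uint8);k=cv2.morphologyEx(k,cv2.MORPH_CLOSE,np.ones((5,5)))
    N,l,st,_=cv2.connectedComponentsWithStats(k);j=1+np.argmax(st[1:,4]);k=(l==j).astype(np.uint8);print(n,st[j]);D.append((m,k))
def fb(q,D=D):
    e=0
    for m,k in D:
        z=np.zeros_like(k);cv2.fillConvexPoly(z,cv2.convexHull((proj(m,pose([q[0],q[1],0,q[2]],V))*16).round().astype(np.int32)),1,shift=4); e+=(z!=k).sum()/k.sum()
    return e
for DD in(D,D[:1],D[1:]):
    r=min((minimize(fb,[.49,-.32,a],args=(DD,),method="Nelder-Mead",options=dict(initial_simplex=[[.47,-.33,a],[.50,-.33,a],[.48,-.30,a],[.48,-.32,a+.1]])) for a in(0,.05,.1)),key=lambda r:r.fun)
    print(r.x[:2].round(4),np.degrees(r.x[2]).round(2),r.fun.round(3))
w=capture("wrist");h=w.astype(int);k=(h[:,:,2]-h[:,:,0]>40)
for c in(5,30,60,90,120,150): print(c,np.flatnonzero(k[:,c])[[0,-1]])
m=camera_model("wrist")
for y in(-.333,-.3234,-.3135):
    q=[.489,y,0,np.radians(5.44)];X=np.linspace(-.115,.115,24)
    for sy in(-1,1):
        p=proj(m,pose(q,np.c_[X,0*X+sy*.075,np.clip(.042+(X+.115)*.76,0,.08)]));p=p[np.argsort(p[:,0])];print(y,sy,np.interp((5,30,60,90,120,150),p[:,0],p[:,1]).round(0))
E
python3 m2.py
```

```text
top [ 347  210   69   92 5064]
scene [ 130  165   81   78 5157]
[ 0.4892 -0.3223] 5.1 0.126
[ 0.492  -0.3227] 4.71 0.081
[ 0.4876 -0.3221] 5.31 0.032
5 [105 257]
30 [105 257]
60 [105 257]
90 [105 257]
120 [111 238]
150 [112 114]
-0.333 -1 [98. 98. 98. 98. 98. 99.]
-0.333 1 [242. 241. 241. 241. 241. 236.]
-0.3234 -1 [108. 108. 108. 108. 108. 109.]
-0.3234 1 [250. 250. 250. 250. 249. 244.]
-0.3135 -1 [119. 119. 118. 118. 118. 118.]
-0.3135 1 [258. 258. 258. 258. 258. 252.]
```

{"fn": "jog_arm", "kwargs": {"rows": [[[-0.002,0,0.02,0],[0,0,0.04,-0.004],[0,0,0.04,0],[0,0,0.03,0],[0,0,0.02,0],[0,0,0.01,0],[0,0,0.004,0],[0,0,0,0],[0,0,0,0]]]}}

```text
time_s: 13.82
tcp_pos: [0.2552, -0.3441, 0.2081]
ee_rot: [[0.1, -0.995, 0.001], [-0.995, -0.1, -0.006], [0.006, -0.0, -1.0]]
wrist_force: [-9.7, 9.2, 34.9]
gripper_width: 0.153
gripper_force: 30.0
```

Contact came 11 mm higher than expected. I'll ease off and look.

{"fn": "jog_arm", "kwargs": {"rows": [[[0,0,-0.01,0],[0,0,0,0]]]}}

```text
time_s: 14.08
tcp_pos: [0.2551, -0.3428, 0.2121]
ee_rot: [[0.096, -0.995, 0.003], [-0.995, -0.096, -0.002], [0.002, -0.002, -1.0]]
wrist_force: [0.7, 0.1, -7.3]
gripper_width: 0.155
gripper_force: 30.0
```

```bash
python3 -c "
from h import *
print(sense()['tcp_pos'],sense()['wrist_force'],sense()['moment'])
a=capture('wrist')[:,:,::-1];t=capture('scene')[60:260,90:270,::-1]
a=cv2.resize(a,(420,315));t=cv2.resize(cv2.convertScaleAbs(t,alpha=1.5),(378,420),interpolation=2)
a=cv2.copyMakeBorder(a,0,105,0,0,0)
cv2.imwrite('pics/w6.png',np.hstack([a,t]))"
```

```text
[ 0.25507194 -0.34280957  0.21206299] [ 0.66444751  0.13220732 -7.29076704] [ 0.22293328 -0.0971751  -0.01245887]
```

View pics/w6.png

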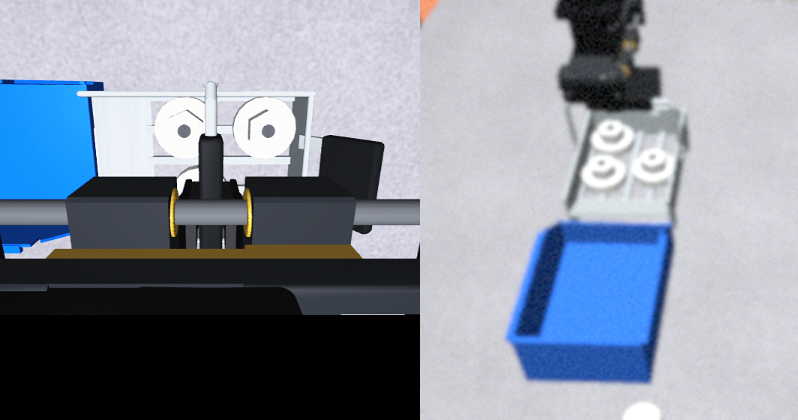

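The scene half shows the lip right at the bin's front rim, at around (568,212)–(675,222), and offset towards +y. It probably landed on the rim, so I'll back off 20 mm and set it down clear of the bin.

{"fn": "jog_arm", "kwargs": {"rows": [[[0,0,-0.012,0],[0,0.01,0,0],[0,0.012,0,0],[0,0,0.008,0],[0,0,0.006,0],[0,0,0.004,0],[0,0,0,0]]]}}

```text
time_s: 15.05
tcp_pos: [0.2322, -0.3449, 0.2085]
ee_rot: [[0.096, -0.995, -0.002], [-0.995, -0.096, -0.0], [0.0, 0.002, -1.0]]
wrist_force: [-6.0, 10.6, 23.8]
gripper_width: 0.157
gripper_force: 30.0
```

{"fn": "jog_arm", "kwargs": {"rows": [[[0,0,0.003,0],[0,0,0.003,0],[0,0,0,0]]]}}

```text
time_s: 15.42
tcp_pos: [0.2324, -0.3466, 0.2053]
ee_rot: [[0.099, -0.995, -0.002], [-0.995, -0.099, -0.005], [0.005, 0.002, -1.0]]
wrist_force: [-10.8, 10.3, 39.1]
gripper_width: 0.159
gripper_force: 30.0
```

The contact height is the same away from the bin, so the basket is touching the bench and had rolled or slipped slightly in the grip. I'll ease up and release so it levels itself.

{"fn": "jog_arm", "kwargs": {"rows": [[[0,0,-0.007,0],[0,0,0,0]]]}}

```text
time_s: 15.68
tcp_pos: [0.2327, -0.345, 0.2062]
ee_rot: [[0.095, -0.995, 0.001], [-0.995, -0.095, -0.0], [0.0, -0.001, -1.0]]
wrist_force: [1.7, 0.4, -3.4]
gripper_width: 0.157
gripper_force: 30.0
```

{"fn": "jog_arm", "kwargs": {"rows": [[[0,0,0,0],[0,0,0,0],[0,0,0,0],[0,0,0,0],[0,0,0,0],[0,0,0,0]]], "claw": 1}}

```text
time_s: 16.42
tcp_pos: [0.2323, -0.345, 0.2063]
ee_rot: [[0.095, -0.995, 0.0], [-0.995, -0.095, -0.0], [0.0, -0.0, -1.0]]
wrist_force: [0.4, -0.2, -0.4]
gripper_width: 0.757
gripper_force: 0.0
```

{"fn": "jog_arm", "kwargs": {"rows": [[[0,0,-0.03,0],[0,0,-0.04,0],[0,0,-0.05,0],[0,0,0,0]]]}}

```text
time_s: 16.92
tcp_pos: [0.2336, -0.3461, 0.3302]
ee_rot: [[0.095, -0.995, 0.007], [-0.995, -0.095, -0.006], [0.007, -0.007, -1.0]]
wrist_force: [-0.5, -0.2, -0.4]
gripper_width: 0.994
gripper_force: 0.0
```

```bash
python3 -c "
from h import *
import pickle
print(sense()['tcp_pos'],sense()['wrist_force'])
m=camera_model('wrist');a=capture('wrist')[:,:,::-1];t=capture('scene')[60:200,110:260,::-1]
pickle.dump(m,open('m7.pkl','wb'));cv2.imwrite('pics/w7.png',a)
t=cv2.resize(cv2.convertScaleAbs(t,alpha=1.5),(450,420),interpolation=2)
cv2.imwrite('pics/c7.png',np.hstack([a[:300,70:420],t[:300]]))"
```

```text
[ 0.23359073 -0.3461182   0.33022579] [-0.52392694 -0.24097498 -0.42174109]
```

View pics/c7.png

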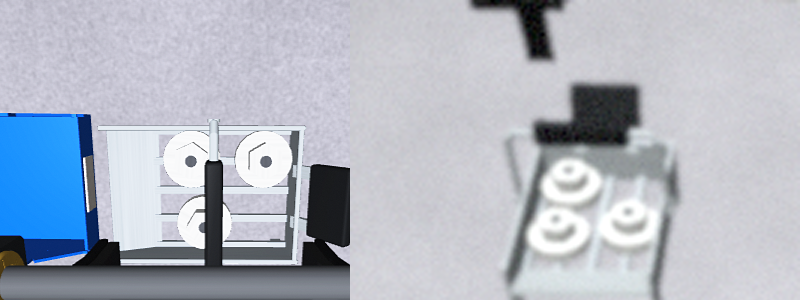

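Wrist half (add 70 to the column): bar end (213,162), lip (107,132)–(120,262), rear wall corners (306,126) and (299,262). Scene half: bar (535,133)–(628,133), plate top (572,86)–(640,86). The basket is standing level on the bench, clear of the bin. Next I'll fit its pose.

```bash
cat > m3.py <<'E'
from h import *
import pickle
S=camera_model("scene");W=pickle.load(open("m7.pkl","rb"))
O=[(W,(.104,-.066,.046),(177,133)),(W,(.104,.066,.046),(190,262)),(W,(-.09,-.069,.07),(376,126)),(W,(-.09,.069,.07),(369,262)),(W,(-.005,-.045,.156),(283,162)),
(W,(-.1236,-.035,.117),(420,167)),(S,(-.1236,-.035,.117),(184,88.7)),(S,(-.1236,.035,.117),(206.7,88.7)),(S,(-.005,-.045,.145),(171.7,104.3)),(S,(-.005,.045,.145),(202.7,104.3)),(S,(.104,-.066,.046),(162.7,157.3)),(S,(.104,.066,.046),(213.3,159.3))]
f=lambda q:np.concatenate([proj(m,pose(q,p))[0]-o for m,p,o in O])
r=least_squares(f,[.24,-.34,0,.09],loss="soft_l1");print(r.x.round(4),np.degrees(r.x[3]).round(2));print(f(r.x).reshape(-1,2).round(1).tolist())
print("plate tri",[np.round(v,4) for v in tri([(W,np.array((420,167))),(S,np.array((184,88.7)))])], "bar -y",[np.round(v,4) for v in tri([(W,np.array((283,167))),(S,np.array((171.7,104.3)))])])
q=r.x
for n,p in(("plate",(-.111,0,.099)),("lip",(.104,0,.046)),("grip",(-.005,0,.145))):print(n,pose(q,p)[0].round(4))
E
python3 m3.py
```

```text
[ 0.2351 -0.3354 -0.0057  0.1233] 7.06
[[0.5, 1.2], [-1.2, -7.7], [-4.8, 0.3], [-1.9, -1.3], [0.7, 2.5], [2.3, -0.2], [-1.9, -0.7], [-1.5, -0.7], [-0.4, 0.4], [0.6, 0.4], [1.8, -0.1], [-2.1, -2.1]]
plate tri [array([ 0.1165, -0.3842,  0.1062]), np.float64(1.2376)] bar -y [array([ 0.236 , -0.3777,  0.1416]), np.float64(0.4346)]
plate [ 0.125  -0.349   0.0933]
lip [ 0.3384 -0.3226  0.0403]
grip [ 0.2302 -0.336   0.1393]
```

```bash
python3 -c "
from h import *
plan((.2305,-.336,.197),6.5,5)"
```

```text
tcp [ 0.2321 -0.3446  0.3262] turn 1.1 t 17.02
[[-0.0017, 0.0002, 0.0258, -0.0037], [-0.0018, 0.0002, 0.0258, -0.0037], [-0.0018, 0.0002, 0.0258, -0.0037], [-0.0018, 0.0001, 0.0258, -0.0037], [-0.0018, 0.0001, 0.0258, -0.0037]]
```

{"fn": "jog_arm", "kwargs": {"rows": [[[-0.004,0,0.02,-0.01],[-0.005,0.001,0.03,-0.01],[0,0,0.03,0],[0,0,0.03,0],[0,0,0.018,0],[0,0,0,0]]]}}

```text
time_s: 17.77
tcp_pos: [0.229, -0.3351, 0.196]
ee_rot: [[0.114, -0.993, -0.006], [-0.993, -0.114, 0.004], [-0.005, 0.005, -1.0]]
wrist_force: [0.8, -0.8, -0.2]
gripper_width: 1.004
gripper_force: 0.0
```

{"fn": "jog_arm", "kwargs": {"rows": [[[0,0,0,0],[0,0,0,0],[0,0,0,0],[0,0,0,0],[0,0,0,0],[0,0,0,0],[0,0,0,0],[0,0,0,0],[0,0,0,0],[0,0,0,0]]], "claw": 0}}

```text
time_s: 19.02
tcp_pos: [0.2307, -0.3362, 0.1983]
ee_rot: [[0.115, -0.993, 0.001], [-0.993, -0.115, -0.0], [0.0, -0.001, -1.0]]
wrist_force: [1.5, 0.5, -0.6]
gripper_width: 0.155
gripper_force: 29.9
```

{"fn": "jog_arm", "kwargs": {"rows": [[[0,0,-0.01,0],[0,0,-0.015,0],[0,0,0,0]]]}}

```text
time_s: 19.4
tcp_pos: [0.2304, -0.3361, 0.2238]
ee_rot: [[0.114, -0.993, 0.001], [-0.993, -0.114, -0.001], [0.001, -0.001, -1.0]]
wrist_force: [0.5, 0.3, -7.1]
gripper_width: 0.158
gripper_force: 29.9
```

```bash
python3 -c "
from h import *
print(sense()['wrist_force'],sense()['moment'],sense()['gripper_width'])
plan((.2805,-.341,.222),5.4,3)"
```

```text
[ 0.47766706  0.2630549  -7.1376222 ] [ 0.20558426 -0.02547707  0.0033623 ] 0.15817599769486815
tcp [ 0.2304 -0.3361  0.2238] turn -1.2 t 19.4
[[0.0035, -0.0164, 0.0006, 0.0068], [0.0034, -0.0164, 0.0006, 0.0068], [0.0033, -0.0165, 0.0006, 0.0068]]
```

{"fn": "jog_arm", "kwargs": {"rows": [[[0.0035,-0.0164,-0.006,0.007],[0.0034,-0.0164,0,0.007],[0.0033,-0.0165,0,0.007],[0,0,0,0],[0,0,0.006,0],[0,0,0.006,0],[0,0,0,0]]]}}

```text
time_s: 20.27
tcp_pos: [0.2804, -0.3409, 0.2169]
ee_rot: [[0.094, -0.996, 0.0], [-0.996, -0.094, 0.0], [-0.0, -0.0, -1.0]]
wrist_force: [-0.0, 0.0, -6.1]
gripper_width: 0.161
gripper_force: 30.0
```

{"fn": "jog_arm", "kwargs": {"rows": [[[0,0,0.005,0],[0,0,0.003,0],[0,0,0,0]]]}}

```text
time_s: 20.65
tcp_pos: [0.2769, -0.3409, 0.2118]
ee_rot: [[0.094, -0.996, -0.008], [-0.996, -0.094, 0.001], [-0.001, 0.008, -1.0]]
wrist_force: [-13.6, 4.4, 18.3]
gripper_width: 0.156
gripper_force: 29.9
```

{"fn": "jog_arm", "kwargs": {"rows": [[[0,0,-0.003,0],[0,0,0,0]]]}}

```text
time_s: 20.9
tcp_pos: [0.2784, -0.3408, 0.2135]
ee_rot: [[0.094, -0.996, -0.004], [-0.996, -0.094, 0.0], [-0.001, 0.004, -1.0]]
wrist_force: [-7.1, 2.1, 6.8]
gripper_width: 0.153
gripper_force: 29.6
```

{"fn": "jog_arm", "kwargs": {"rows": [[[0,0,0,0],[0,0,0,0],[0,0,0,0],[0,0,0,0],[0,0,0,0],[0,0,0,0]]], "claw": 1}}

```text
time_s: 21.65
tcp_pos: [0.2814, -0.3413, 0.2128]
ee_rot: [[0.094, -0.996, 0.002], [-0.996, -0.094, -0.001], [0.001, -0.002, -1.0]]
wrist_force: [0.4, -0.2, -0.5]
gripper_width: 0.757
gripper_force: 0.0
```

{"fn": "jog_arm", "kwargs": {"rows": [[[0,0,-0.03,0],[0,0,-0.04,0],[0,0,-0.05,0],[0,0,0,0]]]}}

```text
time_s: 22.15
tcp_pos: [0.2823, -0.3421, 0.3367]
ee_rot: [[0.095, -0.995, 0.009], [-0.995, -0.095, -0.007], [0.007, -0.008, -1.0]]
wrist_force: [-0.6, 1.1, 0.3]
gripper_width: 0.993
gripper_force: 0.0
```

```bash
python3 -c "
from h import *
import pickle
print(sense()['tcp_pos'],sense()['wrist_force'])
m=camera_model('wrist');a=capture('wrist')[:,:,::-1];t=capture('scene')[60:200,110:260,::-1]
pickle.dump(m,open('m7.pkl','wb'));cv2.imwrite('pics/w8.png',a)
t=cv2.resize(cv2.convertScaleAbs(t,alpha=1.5),(450,420),interpolation=2)
cv2.imwrite('pics/c8.png',np.hstack([a[:420,70:420],t]))"
```

```text
[ 0.28230022 -0.3421485   0.33670195] [-0.57305028  1.09985344  0.33702126]
```

View pics/c8.png

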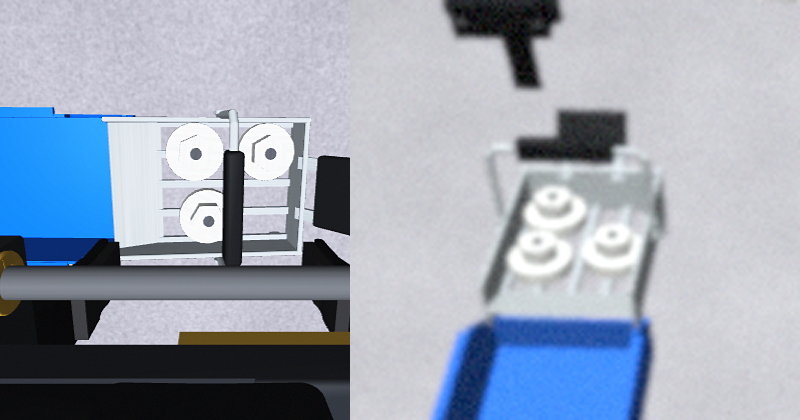

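Wrist half: bar (233,152)–(232,264), lip over the bin rim at column ~115, rear wall at column ~305. Scene half: bar (518,150)–(612,150), plate top (558,112)–(625,112), lip resting on the bin front. I'll fit the pose with pitch included.

```bash
cat > m4.py <<'E'
from h import *
import pickle
S=camera_model("scene");W=pickle.load(open("m7.pkl","rb"))
sc=lambda x,y:(110+(x-350)/3,60+y/3)
O=[(W,(-.005,-.045,.156),(303,152)),(W,(-.005,.045,.156),(302,264)),(W,(-.09,-.069,.07),(380,118)),(W,(-.09,.069,.07),(373,255)),
(W,(.104,-.066,.046),(180,122)),(W,(.104,.066,.046),(190,258)),
(S,(-.1236,-.035,.117),sc(558,112)),(S,(-.1236,.035,.117),sc(625,112)),(S,(-.005,-.045,.145),sc(518,150)),(S,(-.005,.045,.145),sc(612,150)),(S,(.104,-.066,.046),sc(490,305)),(S,(.104,.066,.046),sc(640,315))]
def P(q,p):
    c,s=np.cos(q[4]),np.sin(q[4]); return pose(q,np.atleast_2d(p)@np.array([[c,0,-s],[0,1,0],[s,0,c]]))
f=lambda q:np.concatenate([proj(m,P(q,p))[0]-o for m,p,o in O])
r=least_squares(f,[.28,-.34,0,.09,0],loss="soft_l1");q=r.x;print(q[:3].round(4),np.degrees(q[3:]).round(2),"(pitch + = nose down)");print(f(q).reshape(-1,2).round(1).tolist())
for n,p in(("plate",(-.111,0,.099)),("lip",(.104,0,.046)),("grip",(-.005,0,.145)),("rear foot",(-.085,0,0))):print(n,P(q,p)[0].round(4))
E
python3 m4.py
```

```text
[ 0.2831 -0.3407  0.0037] [ 5.91 -4.27] (pitch + = nose down)
[[0.1, 0.5], [0.5, 2.3], [-0.6, 0.4], [-0.9, -2.1], [0.8, 1.2], [-0.2, -9.9], [-1.8, -1.7], [-0.6, -1.4], [-1.2, 0.1], [0.2, 0.5], [-0.7, 1.7], [-2.5, -1.1]]
plate [ 0.1657 -0.3528  0.0942]
lip [ 0.3829 -0.3303  0.0573]
grip [ 0.2674 -0.3423  0.1479]
rear foot [ 0.1988 -0.3494 -0.0026]
```

```bash
python3 -c "
from h import *
print(sense()['joints'].round(1))
plan((.166,-.353,.26),95.7,11)"
```

```text
[-29.3   2.  -19.7  -0.  -68.2  34.7]
tcp [ 0.2807 -0.3407  0.3324] turn -89.7 t 22.25
[[0.0001, 0.0105, 0.0066, 0.1423], [0.0016, 0.0104, 0.0066, 0.1423], [0.0031, 0.01, 0.0066, 0.1423], [0.0045, 0.0095, 0.0066, 0.1423], [0.0058, 0.0088, 0.0066, 0.1423], [0.0069, 0.0079, 0.0066, 0.1423], [0.008, 0.0068, 0.0066, 0.1423], [0.0089, 0.0056, 0.0066, 0.1423], [0.0096, 0.0043, 0.0066, 0.1423], [0.0101, 0.0029, 0.0066, 0.1423], [0.0104, 0.0014, 0.0066, 0.1423]]
```

{"fn": "jog_arm", "kwargs": {"rows": [[[0,0.0105,0.004,0.142],[0.0016,0.0104,0.006,0.142],[0.0031,0.01,0.006,0.142],[0.0045,0.0095,0.007,0.142],[0.0058,0.0088,0.007,0.142],[0.0069,0.0079,0.007,0.142],[0.008,0.0068,0.007,0.142],[0.0089,0.0056,0.007,0.142],[0.0096,0.0043,0.007,0.142],[0.0101,0.0029,0.007,0.142],[0.0104,0.0014,0.007,0.146],[0,0,0,0],[0,0,0,0]]]}}

```text
time_s: 23.88
tcp_pos: [0.1658, -0.3532, 0.2599]
ee_rot: [[-0.995, -0.101, -0.001], [-0.101, 0.995, 0.0], [0.001, 0.0, -1.0]]
wrist_force: [-0.3, 0.8, 0.1]
gripper_width: 0.997
gripper_force: 0.0
```

```bash
python3 -c "
from h import *
print(sense()['joints'].round(1))
plan((.166,-.353,.098),95.7,4,True)"
```

```text
[-40.7   0.2 -32.7   0.  -57.2 -43.5]
tcp [ 0.1658 -0.3532  0.2599] turn -0.1 t 23.88
[[-0.0001, 0.0001, 0.0277, 0.0004], [-0.0001, 0.0001, 0.0277, 0.0004], [-0.0001, 0.0001, 0.0277, 0.0004], [-0.0001, 0.0001, 0.0277, 0.0004]]
```

{"fn": "jog_arm", "kwargs": {"rows": [[[0,0,0.03,0],[0,0,0.03,0],[0,0,0.02,0],[0,0,0.015,0],[0,0,0.008,0],[0,0,0,0]]]}}

```text
time_s: 24.62
tcp_pos: [0.1658, -0.3532, 0.1571]
ee_rot: [[-0.995, -0.1, -0.001], [-0.1, 0.995, 0.0], [0.001, 0.0, -1.0]]
wrist_force: [-0.5, -0.7, -0.1]
gripper_width: 0.993
gripper_force: 0.0
```

{"fn": "jog_arm", "kwargs": {"rows": [[[0,0,0.008,0],[0,0,0,0]]]}}

```text
time_s: 24.88
tcp_pos: [0.1655, -0.3531, 0.1491]
ee_rot: [[-0.995, -0.099, -0.0], [-0.099, 0.995, 0.0], [0.0, 0.0, -1.0]]
wrist_force: [-0.0, -0.3, 0.6]
gripper_width: 0.998
gripper_force: 0.0
```

{"fn": "jog_arm", "kwargs": {"rows": [[[0,0,0,0],[0,0,0,0],[0,0,0,0],[0,0,0,0],[0,0,0,0]]], "claw": 0}}

```text
time_s: 25.5
tcp_pos: [0.1651, -0.3529, 0.1492]
ee_rot: [[-0.995, -0.099, -0.001], [-0.099, 0.995, 0.001], [0.001, 0.001, -1.0]]
wrist_force: [-3.1, 1.5, 2.6]
gripper_width: 0.803
gripper_force: 30.0
```

The grip holds the 70 mm plate width (opening 0.80). I'll tip the basket in stages, pivoting about the lip on the bin's front rim.

{"fn": "jog_arm", "kwargs": {"rows": [[[-0.004,0,-0.015,0],[-0.006,0,-0.015,0],[-0.006,0,-0.015,0],[-0.012,0,-0.015,0],[-0.012,0,-0.014,0],[0,0,0,0]]]}}

```text
time_s: 26.25
tcp_pos: [0.2042, -0.3485, 0.2231]
ee_rot: [[-0.995, -0.098, -0.004], [-0.098, 0.995, 0.002], [0.003, 0.002, -1.0]]
wrist_force: [-6.0, -0.9, 0.7]
gripper_width: 0.8
gripper_force: 30.0
```

{"fn": "jog_arm", "kwargs": {"rows": [[[-0.012,0,-0.013,0],[-0.014,0,-0.014,0],[-0.014,0,-0.012,0],[-0.016,0,-0.012,0],[0,0,0,0]]]}}

```text
time_s: 26.88
tcp_pos: [0.2612, -0.3434, 0.2743]
ee_rot: [[-0.995, -0.099, -0.001], [-0.099, 0.995, 0.001], [0.001, 0.001, -1.0]]
wrist_force: [-4.9, 1.8, 2.9]
gripper_width: 0.805
gripper_force: 30.0
```

{"fn": "jog_arm", "kwargs": {"rows": [[[-0.016,0,-0.01,0],[-0.017,0,-0.009,0],[-0.017,0,-0.007,0],[-0.018,0,-0.006,0],[0,0,0,0]]]}}

```text
time_s: 27.5
tcp_pos: [0.3307, -0.3369, 0.3064]
ee_rot: [[-0.995, -0.1, 0.001], [-0.1, 0.995, -0.0], [-0.001, -0.0, -1.0]]
wrist_force: [-0.9, 1.1, -2.0]
gripper_width: 0.804
gripper_force: 30.0
```

```bash
cat > look.py <<'E'
from h import *
import sys
# white (cap/basket metal) pixels in the scene view; coarse ASCII map of the bin/basket area
i=capture("scene").astype(int);c=i[80:260,110:270];R,G,B=[c[:,:,k] for k in range(3)]
ch=np.full(c.shape[:2],'.');ch[(B-R>18)&(B>1.35*R)]='b';ch[(c.max(2)<55)]='#';ch[(c.min(2)>170)]='W'
for r in ch[::4,::2]: print(''.join(r))
s=sense();print(s["time_s"],s["tcp_pos"],s["wrist_force"])
E
python3 look.py
```

```text
.........#...###.#####..............#####...#...................................
...................###...............##.........................................
....................###################.........................................
.....................##################.........................................
......................#################.........................................
................................................................................
................................................................................
................................................................................
................................................................................
................................................................................
................................................................................
................................................................................
................................................................................
...............................................
[... 1926 characters left out ...]
bbbbbbbbbbbbbbbbb..................................
..............bbbbbbbbbbbbbbbbbbbbbbbbbbbbbbbb..................................
...............bbbbbbbbbbbbbbbbbbbbbbbbbbbbbb...................................
................bbbbbbbbbbbbbbbbbbbbbbbbbbbbb...................................
................................................................................
................................................................................
...........................................WW...................................
........................................WWWWWWW.................................
27.55 [ 0.33007435 -0.33692145  0.30627302] [ 0.4140182   0.83499898 -3.09881375]
```

{"fn": "jog_arm", "kwargs": {"rows": [[[-0.01,0,-0.015,0],[-0.015,0,-0.02,0],[-0.015,0,-0.01,0],[0.015,0,0,0],[-0.015,0,0,0],[0.015,0,0,0],[-0.015,0,0,0],[0,0,0,0],[0,0,0,0]]]}}

```text
time_s: 28.68
tcp_pos: [0.3686, -0.3331, 0.3511]
ee_rot: [[-0.995, -0.099, -0.0], [-0.099, 0.995, 0.0], [0.0, 0.0, -1.0]]
wrist_force: [0.2, 0.4, -4.3]
gripper_width: 0.801
gripper_force: 30.0
```

```bash
python3 look.py | sed -n 10,46p
```

```text
................................................................................
................................................................................
................................................................................
................................................................................
..................##............................................................
.................##################.............................................
................................................................................
................................................................................
................................................................................
................................................................................
................................................................................
................................................................................
................................................................................
..............................................b
[... 1198 characters left out ...]
bbbbbbbbbbbbbbbb..................................
..............bbbbbbbbbbbbbbbbbbbbbbbbbbbbbbbb..................................
...............bbbbbbbbbbbbbbbbbbbbbbbbbbbbbbb..................................
................bbbbbbbbbbbbbbbbbbbbbbbbbbbbb...................................
................................................................................
................................................................................
...........................................WW...................................
........................................WWWWWWW.................................
28.725 [ 0.36849771 -0.33312445  0.35111441] [ 0.0549043   1.32757316 -4.27186784]
```

Three caps show in the bin, and the carried weight has dropped by about 2 N. I'll raise the basket, carry it to open bench between bin and pan, and stand it there.

```bash
python3 -c "
from h import *
plan((.54,-.03,.412),94,11)"
```

```text
tcp [ 0.3685 -0.3331  0.3511] turn -1.7 t 28.73
[[-0.0182, 0.0259, -0.0055, 0.0026], [-0.0182, 0.0259, -0.0055, 0.0026], [-0.0181, 0.026, -0.0055, 0.0026], [-0.018, 0.026, -0.0055, 0.0026], [-0.018, 0.0261, -0.0055, 0.0026], [-0.0179, 0.0261, -0.0055, 0.0026], [-0.0178, 0.0262, -0.0055, 0.0026], [-0.0178, 0.0262, -0.0055, 0.0026], [-0.0177, 0.0263, -0.0055, 0.0026], [-0.0176, 0.0263, -0.0055, 0.0026], [-0.0175, 0.0264, -0.0055, 0.0026]]
```

{"fn": "jog_arm", "kwargs": {"rows": [[[0,0,-0.02,0],[0,0,-0.03,0],[0,0,-0.02,0],[0,0,0,0]]]}}

```text
time_s: 29.22
tcp_pos: [0.3689, -0.3334, 0.4228]
ee_rot: [[-0.995, -0.099, 0.004], [-0.099, 0.995, -0.002], [-0.004, -0.002, -1.0]]
wrist_force: [0.3, -0.4, -4.3]
gripper_width: 0.804
gripper_force: 30.0
```

```bash
python3 -c "
from h import *
plan((.54,-.03,.40),94,11)"
```

```text
tcp [ 0.3689 -0.3334  0.4228] turn -1.7 t 29.23
[[-0.0182, 0.0259, 0.0021, 0.0026], [-0.0181, 0.026, 0.0021, 0.0026], [-0.0181, 0.026, 0.0021, 0.0026], [-0.018, 0.0261, 0.0021, 0.0026], [-0.0179, 0.0261, 0.0021, 0.0026], [-0.0179, 0.0262, 0.0021, 0.0026], [-0.0178, 0.0262, 0.0021, 0.0026], [-0.0177, 0.0262, 0.0021, 0.0026], [-0.0176, 0.0263, 0.0021, 0.0026], [-0.0176, 0.0263, 0.0021, 0.0026], [-0.0175, 0.0264, 0.0021, 0.0026]]
```

{"fn": "jog_arm", "kwargs": {"rows": [[[-0.009,0.013,0,0],[-0.018,0.026,0,0.003],[-0.018,0.026,0,0.003],[-0.018,0.026,0,0.003],[-0.018,0.026,0,0.003],[-0.018,0.026,0,0.003],[-0.018,0.026,0.002,0.003],[-0.018,0.026,0.004,0.003],[-0.018,0.026,0.004,0.003],[-0.018,0.026,0.004,0.003],[-0.018,0.026,0.004,0.003],[-0.009,0.013,0.004,0],[0,0,0,0],[0,0,0,0]]]}}

```text
time_s: 30.98
tcp_pos: [0.5411, -0.0318, 0.3991]
ee_rot: [[-0.998, -0.068, -0.001], [-0.068, 0.998, -0.001], [0.001, -0.0, -1.0]]
wrist_force: [0.8, 0.4, -3.8]
gripper_width: 0.802
gripper_force: 30.0
```

{"fn": "jog_arm", "kwargs": {"rows": [[[0,0,0.03,0],[0,0,0.03,0],[0,0,0.03,0],[0,0,0.015,0],[0,0,0.01,0],[0,0,0,0]]]}}

```text
time_s: 31.72
tcp_pos: [0.5416, -0.0315, 0.2844]
ee_rot: [[-0.998, -0.069, -0.0], [-0.069, 0.998, -0.0], [0.0, -0.0, -1.0]]
wrist_force: [0.5, -0.2, -2.5]
gripper_width: 0.804
gripper_force: 30.0
```

{"fn": "jog_arm", "kwargs": {"rows": [[[-0.015,0,0.004,0],[-0.02,0,0.006,0],[0.019,0,0.003,0],[0.019,0,0.004,0],[0.018,0,0.006,0],[0.018,0,0.006,0],[0.017,0,0.009,0],[0.017,0,0.009,0],[0,0,0,0]]]}}

```text
time_s: 32.85
tcp_pos: [0.4697, -0.0361, 0.2391]
ee_rot: [[-0.998, -0.07, 0.003], [-0.07, 0.998, 0.0], [-0.003, 0.0, -1.0]]
wrist_force: [-3.1, 1.5, 4.7]
gripper_width: 0.802
gripper_force: 30.0
```

{"fn": "jog_arm", "kwargs": {"rows": [[[0.015,0,0.012,0],[0.015,0,0.012,0],[0.013,0,0.014,0],[0.013,0,0.014,0],[0,0,0,0]]]}}

```text
time_s: 33.48
tcp_pos: [0.4138, -0.04, 0.1857]
ee_rot: [[-0.998, -0.069, 0.0], [-0.069, 0.998, -0.0], [-0.0, -0.0, -1.0]]
wrist_force: [-1.7, 0.8, -0.1]
gripper_width: 0.797
gripper_force: 30.0
```

{"fn": "jog_arm", "kwargs": {"rows": [[[0.008,0,0.012,0],[0.007,0,0.012,0],[0.004,0,0.008,0],[0,0,0,0]]]}}

```text
time_s: 33.98
tcp_pos: [0.3954, -0.0411, 0.1538]
ee_rot: [[-0.998, -0.069, 0.002], [-0.069, 0.998, 0.0], [-0.002, 0.0, -1.0]]
wrist_force: [0.8, 0.1, -1.9]
gripper_width: 0.8
gripper_force: 30.0
```

{"fn": "jog_arm", "kwargs": {"rows": [[[0,0,0.003,0],[0,0,0.003,0],[0,0,0,0]]]}}

```text
time_s: 34.35
tcp_pos: [0.396, -0.0411, 0.1517]
ee_rot: [[-0.997, -0.072, 0.004], [-0.072, 0.997, -0.001], [-0.003, -0.001, -1.0]]
wrist_force: [-10.5, 4.0, 35.8]
gripper_width: 0.798
gripper_force: 30.0
```

The feet are firmly on the bench. I'll ease off, release and retreat upwards.

{"fn": "jog_arm", "kwargs": {"rows": [[[0,0,-0.005,0],[0,0,0,0]]]}}

```text
time_s: 34.6
tcp_pos: [0.3939, -0.0414, 0.1524]
ee_rot: [[-0.998, -0.069, -0.0], [-0.069, 0.998, 0.0], [0.0, 0.0, -1.0]]
wrist_force: [-0.8, 0.7, -1.0]
gripper_width: 0.798
gripper_force: 30.0
```

{"fn": "jog_arm", "kwargs": {"rows": [[[0,0,0,0],[0,0,0,0],[0,0,0,0],[0,0,0,0],[0,0,0,0]]], "claw": 1}}

```text
time_s: 35.22
tcp_pos: [0.3939, -0.0415, 0.1522]
ee_rot: [[-0.998, -0.069, -0.0], [-0.069, 0.998, -0.0], [0.0, -0.0, -1.0]]
wrist_force: [0.4, 0.1, -0.5]
gripper_width: 0.998
gripper_force: 0.0
```

{"fn": "jog_arm", "kwargs": {"rows": [[[0,0,-0.02,0],[0,0,-0.03,0],[0,0,-0.05,0],[0,0,-0.05,0],[0,0,-0.05,0],[0,0,-0.05,0],[0,0,0,0],[0,0,0,0]]]}}

```text
time_s: 36.22
tcp_pos: [0.3934, -0.0414, 0.4014]
ee_rot: [[-0.998, -0.069, -0.001], [-0.069, 0.998, 0.0], [0.001, 0.001, -1.0]]
wrist_force: [-0.2, -0.3, -1.0]
gripper_width: 1.003
gripper_force: 0.0
```

```bash
cat > look2.py <<'E'
from h import *
i=capture("scene").astype(int)
def amap(i,y0,y1,x0,x1,sy,sx,w=170):
    c=i[y0:y1,x0:x1];R,G,B=[c[:,:,k] for k in range(3)]
    ch=np.full(c.shape[:2],'.');ch[(B-R>18)&(B>1.35*R)]='b';ch[c.max(2)<55]='#';ch[c.min(2)>w]='W'
    for r in ch[::sy,::sx]: print(''.join(r))
    print()
amap(i,60,250,120,350,4,2)
amap(i,235,275,390,450,2,1,75)
# compare bystanders with the first picture
o=cv2.imread("pics/scene0.png")[:,:,::-1].astype(int)
for n,(y0,y1,x0,x1) in dict(can=(250,315,180,225),jug=(285,350,360,415),ratchet=(290,318,230,350)).items(): print(n,np.abs(i-o)[y0:y1,x0:x1].mean().round(1))
S=camera_model("scene");print(proj(S,[[.396+.11-.005,-.037+.045,.145],[.396+.106,-.037-.045,.145],[.61,-.03,.046]]).round())
print(sense()["time_s"],sense()["tcp_pos"])
E
python3 look2.py
```

```text
..............................................................##.######.........................##########.........
...............................................................########.........................######..#..........
...............................................................#.....####.........##............########...........
......................................................................###..........###.........##..................
.......................................................................##...........##........###..................
........................................................................#............#........##...................
........................................................................#.....................##...................
........................................................................#.....................#....................
.............................................................................................##....................
........................................................
[... 5102 characters left out ...]
W.WWWWWWWWWWWWWWWWWWWWWWWWWWWWWWWWWWW
WWWWWWWWWWWWWWWWWWWWWWWWWWWWWWWWWWWWWWWWWWWWWWWWWWWWWWWWWWWW
WWWWWWWWWWWWWWWWW.WWWWWWWWWWWWWWWWWWWWWWWWWWWWWWWWWWWWWWW.WW
WWWWWWWWWWWWWWWWWWWWWWWWWWWWWWWWWWWWWWWWWWWWWWWWWWWWWWWWWWWW
WWWWWWWWWWWWWWWWWWWWWWWWWWWWWWWWWWWWWWWWWWWWWWWWWWWWWWWWWWWW
W.WWWWWWWWWWWWWWWWWWWWWWWWWWWWWWWWWWWWW.WWWWWWWWWWWWWWWWWWWW
WWWWWWWWWWWWWWWWWWWWWWWWWWWWWWWWWWWWWWWWWW..WWWWWWWWWWWWW.WW
.WWWWWWWWWWWWWWWWWWWWWWWWWWWWWWWWWWWW.WWWWWWWWWWWWWWWWWWWWWW
WWWWWWWWWWWWWWWWWWWWWWWWWWWWWWWWWWWWWWWWWWWWWWWWWWWWWWWWWWWW
WW.WW.WWWWWWWWWWWWWWWWWWWWWWWWWWWWWWWWWWWWWWWWWWWWWW.WWWWWWW

can 2.1
jug 2.0
ratchet 2.1
[[301. 184.]
 [263. 181.]
 [279. 244.]]
36.275 [ 0.39334049 -0.0415104   0.40091406]
```

```bash
cat > look3.py <<'E'
from h import *
T,S=camera_model("top"),camera_model("scene")
t=capture("top").astype(int);s=capture("scene").astype(int)
def amap(i,y0,y1,x0,x1,w):
    c=i[y0:y1,x0:x1];R,G,B=[c[:,:,k] for k in range(3)]
    ch=np.full(c.shape[:2],'.');ch[(B-R>18)&(B>1.35*R)]='b';ch[c.min(2)>w]='W'
    for k,r in enumerate(ch[::2]): print(y0+2*k,''.join(r))
amap(t,204,304,340,420,140); print(); amap(s,156,210,130,215,140)
g=t[190:290,120:200].sum(2);n=cv2.connectedComponentsWithStats((s[:,:,0][190:290,375:460]>105).astype(np.uint8))
print([ (c.round(0)+[375,190]).tolist() for c,a in zip(n[3],n[2]) if 6<a[4]<200])
q=[.4885,-.3215,0,np.radians(5.3)]
print("front rim top/scene",proj(T,pose(q,[(-.115,-.075,.042),(-.115,.075,.042)])).round(),proj(S,pose(q,[(-.115,-.075,.042),(-.115,.075,.042)])).round())
E
python3 look3.py
```

```text
204 ................................................................................
206 ................................................................................
208 ................................................................................
210 ...................................................bbbbbbbbbbbbbbb..............
212 .......................bbbbbbbbbbbbbbbbbbbbbbbbbbbbbbbbbbbbbbbbbbbbb............
214 ...........bbbbbbbbbbbbbbbbbbbbbbbbbbbbbbbbbbbbbbbbbbbbbbbbbbbbbbbbbb...........
216 .........bbbbbbbbbbbbbbbbbbbbbbbbbbbbbbbbbbbbbbbbbbbbbbbbbbbbbbbbbbbb...........
218 .........bbbbbbbbbbbbbbbbbbbbbbbbbbbbbbbbbbbbbbbbbbbbbbbbbbbbbbbbbbbb...........
220 .......bbbbbbbbbbbbbbbbbbbbbbbbbbbbbbbbbbbbbbbbbbbbbbbbbbbbbbbbbbbbbbb..........
222 .......bbbbbbbbbbbbbbbbbbbbbbbbbbbbbbbbbbbbbbbbbbbbbbbbbbbbbbbbbbbbbbb..........
224 ........bbbbbbbbbbbbbbbbbbbbbbbbbbbbbbbbbbbbbbbbbbbbbbbbbbbbbbbbbbbbbb..........
226 ........bbbbbbbbbbbbbbbbbbbbbbbbbbbbbbbbbbbbbbbbbbbbbbbbbbbbbbbbbbbbbb..........
228 ........bbbbbbbbbbbbbbbbbbbbbbbbbbbbbbbbbbbbbbbbbbbbbbbbbbbbbbbbbbbbbbb.....
[... 5035 characters left out ...]
.....
198 .......bbbbbbbbbbbbbbbbbbb.WWWWWWWWWWWWWWW.....WWWWWWWWWWWWWWWWWWWWWWbbbbbbbb........
200 ......bbbbbbbbbbbbbbbbbbbbbb..WWWWWWWW.....bbbWWWWWWWWWWWWWWWWWWWWWWWbbbbbbbb........
202 ......bbbbbbbbbbbbbbbbbbbbbbbbb........bbbbbbb.WWWWWWWWWWWWWWWWWWWWWbbbbbbbb.........
204 .....bbbbbbbbbbbbbbbbbbbbbbbbbbbbbbbbbbbbbbbbbbWWWWWWWWWWWWWWWWWWW.bbbbbbbbb.........
206 W...bbbbbbbbbbbbbbbbbbbbbbbbbbbbbbbbbbbbbbbbbbbb.WWWWWWWWWWWWWWW...bbbbbbbbb.........
208 WW..bbbbbbbbbbbbbbbbbbbbbbbbbbbbbbbbbbbbbbbbbbbbbb...WWWWWW.....bbbbbbbbbbb..........
[[458.0, 197.0], [423.0, 238.0], [420.0, 247.0], [409.0, 250.0], [395.0, 287.0]]
front rim top/scene [[412. 295.]
 [358. 299.]] [[154. 165.]
 [208. 166.]]
```

```bash
python3 -c "
from h import *
T,S=camera_model('top'),camera_model('scene')
for a,b in(((395,290),(170.5,171.5)),((369,257),(188,200)),((392,269),(166,192))):
    X,e=tri([(T,np.array(a)),(S,np.array(b))]);d=X[:2]-[.4885,-.3215];c,s=np.cos(.0925),np.sin(.0925)
    print(X.round(3),round(e,1),'in bin frame',round(c*d[0]+s*d[1],3),round(-s*d[0]+c*d[1],3))
"
```

```text
[ 0.392 -0.361  0.033] 0.7 in bin frame -0.099 -0.03
[ 0.483 -0.29   0.026] 1.1 in bin frame -0.002 0.031
[ 0.451 -0.36   0.013] 0.5 in bin frame -0.041 -0.035
```

All three caps measure inside the bin, and the four nuts are in the pan. The basket stands empty and the bystanders haven't moved. Handing in.

```bash
python3 -c "
from station import *
print(finish_job())"
```

```text
the job is handed in; nothing more can be done
None
```

The job is handed in: the four nuts are in the pan, the three caps are in the stock bin (one leaning against its low front wall), the empty basket stands on the bench between them, and the can, jug and ratchet look unmoved; it took about 36 s of the 64 s allowed.

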